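# Close the gluing jig and press the plate down over its pin

## Robot

A 6-joint arm with a two-finger parallel gripper is mounted at the origin on the work surface. World frame = base frame: x ahead of the robot, y to its left, z up, the work surface at z = 0. Lengths are in mm, angles in degrees, forces in N, time in s.
With the tool pointing down it reaches from about 350 to 850 mm from the base axis. Payload 8.1 kg.
Tool frame: the origin (TCP) lies midway between the tips of the shut fingers; the grasp point (between the pads) lies hold_point_z behind it (hold_point_z is the distance from the TCP to the grasp point, in mm); z points along the fingers, x is the direction in which the jaws open and shut, and the axes are right-handed (so a half turn about z gives the same grasp; the last joint's range is limited). The gripper opens to 85 mm and grips with 20 to 120 N. Pads are 22 mm wide; open, the fingers measure 114 mm over their backs; the gripper's body (76 mm by 85 mm) begins 54 mm behind the grasp point. The pads swing forward as they close: fully open they stand 13 mm farther back than shut.
Start: joints at [-69.465, 7.471, 85.268, -0, 87.261, -4.893], TCP at [257.644, -541.871, 231.292] pointing down, gripper open.
Joint ranges: [-169.43, 169.43], [-51.17, 129.36], [1.28, 143.12], [-76.62, 256.62], [0, 156.53], [-152.29, 152.29]. Speed limits (degrees/s): [136.94, 136.94, 159.86, 180, 180, 180].

## Interface

Orientations are given as [roll, pitch, yaw] about the fixed x, y, z axes, in that order (R = Rz(yaw) Ry(pitch) Rx(roll)).
In Python, from bench import * gives the robot as it stands.
- The arm moves only by the shell command python3 -m pendant 'ROWS' [OPENING] [FORCE]. ROWS is JSON, a list that holds one entry, the list of rows, each a list of 4 numbers: the shift along the tool's x, y, z normalised to -1 to 1, where 1 is 0.02 m, then the turn about the tool's z normalised to -1 to 1, where 1 is 0.08 rad. A call has exactly 10 rows; each row shifts and turns the pose as measured when the row begins, along the tool's axes as they then stand; what a row does not reach is not made up. A row lasts 1/12 s, in which the tool goes at most 41.7 mm and 7.16 degrees, less where a joint would pass 70% of its speed; a pose out of reach is approached as far as the arm can. A call with a number of a shift or a turn outside -1 to 1 is refused whole. A call with a gripper value outside its range is refused whole. OPENING is the gripper's target within -1 to 1 (fully open at 1, half-way at 0, shut at -1), set as the call begins (- or left out, the last holds). The fingers move at their own pace and stop on an object; FORCE is the grip in N (left out, the last holds). Time passes only in rows, so rows that do not move let the fingers close, or fill a call up. It gives the time, the measured TCP pose, the force and the opening at its end, in the units of the state.
- sense(): the state, without advancing time (a new reading comes with each control period).
- snapshot(name): name is "side" or "top" or "wrist"; returns the picture (400x640x3 uint8, red, green, blue); there is no depth.
- calibration(name): a dict with "mtx" (3x3 intrinsics, pixels), "world_to_cam" (4x4, takes a point from world to camera coordinates); the wrist camera has in their place "hand_eye" (4x4, takes a point from camera to tool coordinates, whose origin is the TCP and whose axes are the tool frame's). Camera axes: x right, y down, z forward; pixel columns grow to the right and rows downward; lengths in mm; the calibration is good to about 2 mm. A picture is of the moment at which its call begins: read the wrist's pose just before it. calibration takes no time and is no camera call.
- hand_in(): hands the job in, once; it reports no verdict.
The state is a dict: "time": time; "joint_pos": joint angles; "qd": joint speeds; "joint_efforts": joint torques, N m; "tool_pos": TCP position; "tcp_rot": TCP orientation; "ft_force": force on the tool from outside, world axes, zero at the start; "wrist_torque": the same for the moment, N m; "finger_gap": finger opening in mm.
Only numpy, scipy, OpenCV 4.12 (cv2) and the standard library are available. Lean on these libraries where they do the work, as an engineer would, in place of code of your own. Each camera call takes 0.05 s, during which the arm holds its last target.

## Task

First push the red gate of the gluing jig shut until it snaps onto its catch. Then pick up the blue press plate by its handle, set it square to the jig on the locating pin, and slide it along the slot until its hidden hole drops over the pin. Press it fully down against the sprung bed and finish while still holding it pressed down; leave the other things on the table where they are.

Things in the scene. Friction and masses are not known exactly. Their poses are not given: they have to be found in the camera images.
- jig: Fixed gluing jig on a plywood board 210 (x) x 200 (y) x 18 mm; origin at the centre of the board's underside, on the table top, z up. Low pale fences (tops 38 mm above the table, inner faces about 76 mm or more from the centre) on its +x, -x and +y sides; the red swing gate closes its -y side.
- slot (a point): Centre of the slot in the glued wooden plate (96 x 96 mm, top 40 mm above the table) on the jig's sprung bed; at x = y = 0 of the jig. The slot is 16 mm (x) by 44 mm (y). A fixed steel pin, 10 mm thick, stands in it at jig x = 0 and an unlisted jig y within 10 mm either side of this point, new every time. Its chamfered tip (7 mm across) is 50 mm above the table.
- gate (a joint): Angle of the jig's red gate in rad: 0 shut, growing as it opens outwards, up to 1.3. At angle a it points from the hinge along (-cos a, -sin a) in the jig's x, y. It swings lightly and stays where it is left; over the last 0.07 rad its end must be pushed with about 5 N past a sprung ball catch on a dark steel block, which then keeps it shut at 0.
- gate_hinge (a point): The gate's upright hinge axis, 40 mm above the table, at x = +75, y = -84 mm of the jig. The gate is an upright leaf 12 mm thick, 22 to 60 mm above the table, reaching 140 mm from this axis.
- gate_end (a point): Middle of the gate's free end, 140 mm from the hinge axis, 41 mm above the table; it moves with the gate and lies at x = -65, y = -84 mm of the jig when the gate is shut.
- press_grip (a point): Grip point on the handle of the loose blue press plate (100 x 100 x 20 mm, about 0.25 kg, at first flat on the table on the jig's +y side): on its vertical centre line, 46 mm above its underside. The handle is an upright pale bar on top, 24 mm (plate's x) by 75 mm (plate's y), 20 to 68 mm above the underside, this point mid-way along it.
- press_hole (a point): Mouth of the round hole in the press plate's underside, straight below the grip point: 14 mm in diameter, 20 mm deep, hidden from above by the handle. This point is 50 mm above the table when the plate rests on the pin's tip, 40 mm when it has dropped over the pin onto the glued plate, 34 mm when pressed fully down.
- bed (a joint): Travel of the sprung bed under the glued plate, in m: 0 up, 0.006 fully down on its stop. It springs back when let go. About 8 N starts it and 15 N holds it fully down (the press plate's own weight helps).
- cone: Bystander, to be left alone: white craft cone, 90 mm across the foot, 200 mm tall. Origin at its underside.
- tape: Bystander, to be left alone: white tape roll lying flat, 90 mm across, 30 mm tall. Origin at its underside.
- scissors: Bystander, to be left alone: black-handled scissors lying flat, 180 mm long, 10 mm thick. Origin at its underside.
- glue: Bystander, to be left alone: white glue bottle, orange cap, 50 mm across, 130 mm tall. Origin at its underside.
- spare: Bystander, to be left alone: stack of three spare pale wooden plates, 96 x 96 mm, 24 mm tall. Origin at its underside.
- driver: Bystander, to be left alone: screwdriver lying flat.
Mind the look-alikes: they are no part of the job. Of the things shaped like the part that bears press_grip, the blue one is meant.

How it is judged:
By the outcome, as a careful person would: the job done as asked, in the order asked, and still so for the second after the job is handed in, while the arm keeps its last pose, push and grip.
It also fails if it takes over 58 s, if anything falls off the work surface, if the arm or the gripper's body presses on something with over 40 N, if the wrist force passes 120 N, or if a joint passes its speed limit or range.

## Working session

There is one attempt and no reset: what is moved stays moved. The work goes in short steps, Python scripts to look and compute and a shell command to move; the robot and the scene stay as the last step left them, time stands still between calls to the robot, and variables do not carry over. Pictures are saved under pics/ and viewed, and the job is handed in when it is done.

```bash
mkdir -p pics; ls
python3 - <<'E'
from bench import *
import cv2
s=sense(); print(s)
for n in("side","top","wrist"):
    c=calibration(n); print(n,c)
    cv2.imwrite(f"pics/{n}0.png",snapshot(n)[:,:,::-1])
print(sense()['time'])
E
```

```text
pics
{'time': 0.0, 'joint_pos': array([-6.94652777e+01,  7.51653312e+00,  8.53322871e+01,  7.03758258e-04,
        8.72603772e+01, -4.89490808e+00]), 'qd': array([-0.02052217,  0.02021913, -0.03747197,  0.05250111,  0.04931966,
        0.00911909]), 'joint_efforts': array([-1.93467545e-04, -5.69389451e+01, -5.00553775e+01, -1.15123203e-04,
        1.46446333e-02,  4.65098663e-05]), 'tool_pos': array([ 257.44849337, -541.33192972,  230.20074499]), 'tcp_rot': array([-1.79989982e+02,  1.08739208e-01, -6.45703944e+01]), 'ft_force': array([0.18423489, 0.22761749, 0.18070816]), 'wrist_torque': array([ 0.01086868, -0.00187447, -0.0218811 ]), 'finger_gap': 85.32113099708485}
side {'mtx': array([[461.55482264,   0.        , 315.50899751],
       [  0.        , 461.55482264, 207.6270882 ],
       [  0.        ,   0.        ,   1.        ]]), 'world_to_cam': array([[-9.62979746e-01, -2.69559795e-01, -2.74334986e-03,
         5.32213521e+02],
       [-2.08551112e-01,  7.51402443e-01, -6.26019810e-01,
         1.51859585e+02],
       [ 1.70811131e-01, -6.02272269e-01, -7.79802328e-01,
         1.
[... 454 characters left out ...]

       [ 1.05042498e-01, -9.02635951e-03, -9.94426769e-01,
         1.19149344e+03],
       [ 0.00000000e+00,  0.00000000e+00,  0.00000000e+00,
         1.00000000e+00]])}
wrist {'mtx': array([[338.33260902,   0.        , 319.2550046 ],
       [  0.        , 338.33260902, 201.9068448 ],
       [  0.        ,   0.        ,   1.        ]]), 'hand_eye': array([[ 9.99999556e-01, -7.16105253e-04, -6.11922044e-04,
        -1.19248657e+00],
       [ 8.60408016e-04,  9.58821711e-01,  2.84007370e-01,
        -7.14016472e+01],
       [ 3.83344972e-04, -2.84007770e-01,  9.58821902e-01,
        -1.41628806e+02],
       [ 0.00000000e+00,  0.00000000e+00,  0.00000000e+00,
         1.00000000e+00]])}
0.15
```

View pics/top0.png

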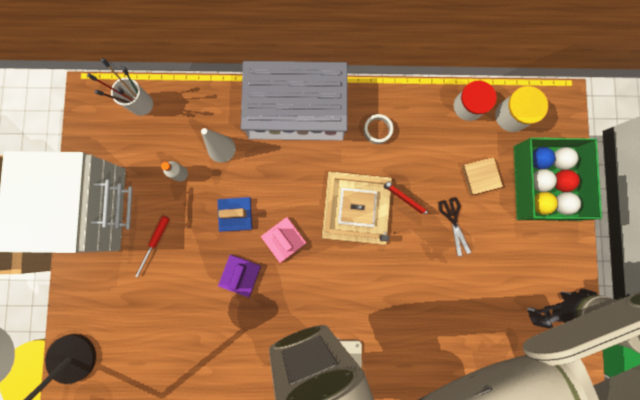

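View pics/side0.png

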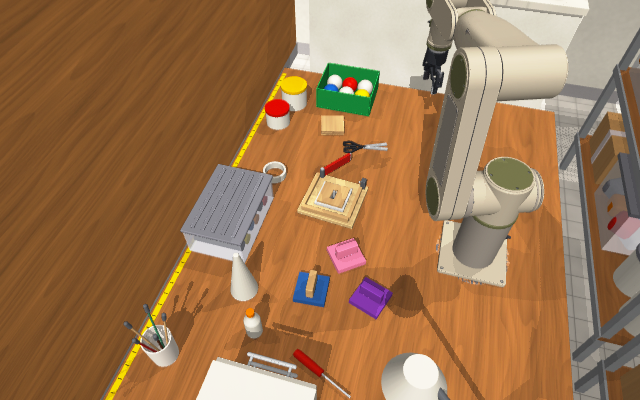

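View pics/wrist0.png

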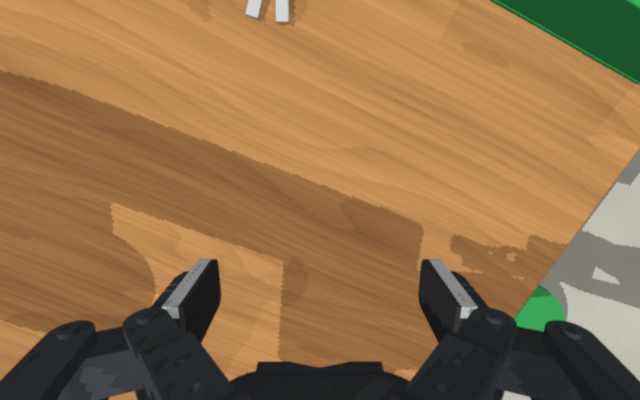

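```bash
python3 -c "
import bench
print([ (n,getattr(bench,n)) for n in dir(bench) if not n.startswith('__')])"
```

```text
[('PlanningError', <class 'bench.PlanningError'>), ('calibration', <function make.<locals>.<lambda> at 0x7f4527ab8720>), ('hand_in', <function connect.<locals>.done at 0x7f4527a2b7e0>), ('hold_point_z', 18.700000000000003), ('sense', <function make.<locals>.<lambda> at 0x7f4527ab8680>), ('snapshot', <function make.<locals>.drawn_camera at 0x7f4527ab8180>)]
```

Run:
```python
import cv2
i=cv2.imread('pics/top0.png')[150:270,200:450]
cv2.imwrite('pics/topc.png',cv2.resize(i,(800,384),interpolation=cv2.INTER_CUBIC))
i=cv2.imread('pics/side0.png')[140:310,280:400]
cv2.imwrite('pics/sidec.png',cv2.resize(i,(420,595),interpolation=cv2.INTER_CUBIC))
```

```text
(no output)
```

View pics/topc.png

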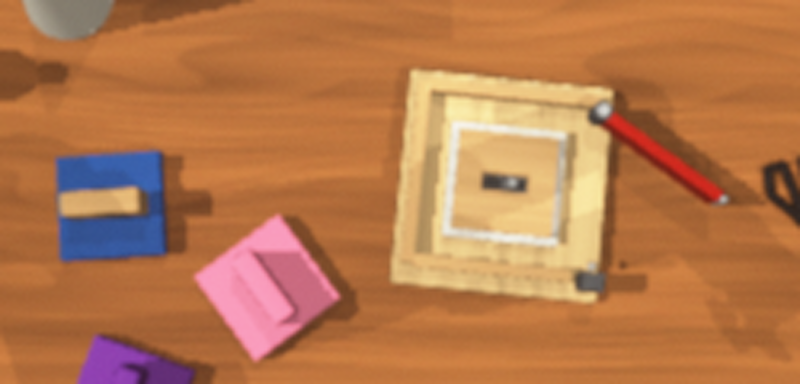

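View pics/sidec.png

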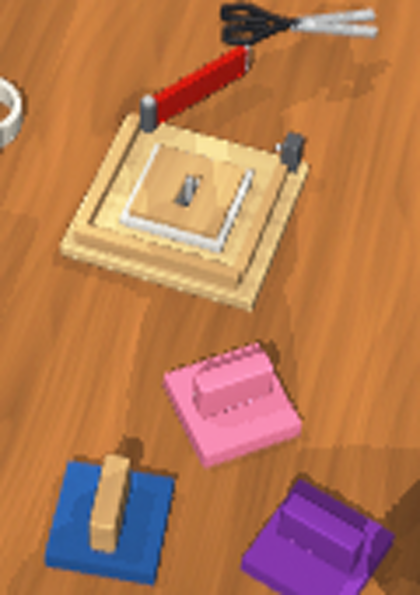

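```bash
cat > h.py <<'E'
import numpy as np, cv2
from bench import *
def ray(n,u,v,z,pose=None,rot=None):
    c=calibration(n); K=c['mtx']
    d=np.linalg.solve(K,[u,v,1.])
    if n=='wrist':
        from scipy.spatial.transform import Rotation as R
        H=c['hand_eye']; Rw=R.from_euler('xyz',rot,degrees=True).as_matrix()
        o=Rw@H[:3,3]+pose; d=Rw@H[:3,:3]@d
    else:
        T=c['world_to_cam']; Rt=T[:3,:3].T; o=-Rt@T[:3,3]; d=Rt@d
    return o+d*(z-o[2])/d[2]
def rect(m):
    cs,_=cv2.findContours(m.astype(np.uint8),cv2.RETR_EXTERNAL,cv2.CHAIN_APPROX_NONE)
    c=max(cs,key=cv2.contourArea); return cv2.minAreaRect(c),cv2.boxPoints(cv2.minAreaRect(c))
E
python3 - <<'E'
from h import *
i=cv2.imread('pics/top0.png'); 
hsv=cv2.cvtColor(i,cv2.COLOR_BGR2HSV); h,s,v=[hsv[...,k].astype(int) for k in range(3)]
def box(m,x0,y0,x1,y1):
    k=np.zeros(m.shape,bool);k[y0:y1,x0:x1]=1
    return rect(m&k)
red=((h<5)|(h>175))&(s>170)&(v>70)
r,b=box(red,380,170,440,225);print('red',r)
for p in b: print(p,ray('top',*p,60).round(1))
bl=(h>95)&(h<125)&(s>120)
r,b=box(bl,210,190,260,240);print('blue',r)
for p in b: print(p,ray('top',*p,20).round(1))
hd=(h<25)&(s<160)&(v>150)
r,b=box(hd,214,200,250,225);print('handle',r,ray('top',*r[0],68))
for p in b: print(p,ray('top',*p,68).round(1))
# board vs table
for p in [(411,70),(613,88),(598,302),(391,284)]:
    print('board',ray('top',200+p[0]/3.2,150+p[1]/3.2,18).round(1))
print('slot'); 
r,b=box(v<95,345,195,370,216);print(r,ray('top',*r[0],40))
for p in b: print(p,ray('top',*p,40).round(1))
print(v[200:214,345:370])
for nm,p in(('post',(602,112)),('gate end',(722,200)),('catch',(590,280)),('pin',(513,183))):
    print(nm,ray('top',200+p[0]/3.2,150+p[1]/3.2,60 if nm!='pin' else 50).round(1))
E
```

```text
red ((406.8702697753906, 199.1783905029297), (42.05427551269531, 5.146501541137695), 36.02737045288086)
[388.35135 188.8919 ] [ 564.2 -185.5   60. ]
[391.3784  184.72974] [ 577.  -194.7   60. ]
[425.3892  209.46487] [ 503.2 -296.3   60. ]
[422.36215 213.62704] [ 490.6 -287.    60. ]
blue ((234.29925537109375, 213.98504638671875), (31.360824584960938, 32.05995178222656), 87.1375961303711)
[217.50624 199.1247 ] [531.7 337.   20. ]
[249.5262  197.52371] [537.8 238.3  20. ]
[251.09227 228.8454 ] [441.  230.7  20. ]
[219.07231 230.44638] [435.  328.6  20. ]
handle ((228.59507751464844, 213.60960388183594), (12.724385261535645, 28.420333862304688), 72.25532531738281) [483.60078192 290.73438708  68.        ]
[213.12193 211.88101] [488.2 336.6  68. ]
[240.19014 203.21918] [514.9 257.4  68. ]
[244.06822 215.3382 ] [479.  244.8  68. ]
[217.00002 224.00003] [452.5 323.8  68. ]
board [621.7  -5.7  18. ]
board [ 606.3 -203.6   18. ]
board [ 397.9 -187.3   18. ]
board [413.   11.8  18. ]
slot
((353.5500183105469, 206.35000610351562), (5.0596442222595215, 2.8460497856140137), 18.43494987487793) [51
[... 1092 characters left out ...]
 98 108 117 130 128 101  77
   85 154 215 232 232 233 233]
 [227 227 227 226 221 204 185 181 177 173 169 160 150 143 133 122 112 107
  114 164 216 230 231 231 231]
 [230 229 229 227 228 226 223 223 222 219 216 209 201 196 191 187 185 186
  190 203 224 231 231 231 231]
 [234 233 233 232 232 231 230 229 230 229 228 227 225 223 223 221 221 221
  224 225 228 230 232 232 232]
 [235 235 235 234 235 234 234 234 234 233 233 232 232 231 231 230 229 228
  228 228 228 229 232 232 233]
 [234 234 234 234 234 234 234 234 234 234 234 234 234 233 232 233 232 232
  232 233 232 232 235 237 238]]
post [ 576.1 -184.9   60. ]
gate end [ 494.1 -296.9   60. ]
catch [ 418.1 -172.4   60. ]
pin [ 508.8 -101.9   50. ]
```

```bash
python3 -m pendant '[[[-0.26,-1,0,0],[-0.26,-1,0,0],[-0.26,-1,0,0],[-0.26,-1,0,0],[-0.26,-1,0,0],[-0.26,-1,0,0],[-0.26,-1,0,0],[-0.26,-1,0,0],[-0.26,-1,0,0],[-0.26,-1,0,0]]]' -1 40
```

```text
time: 0.98
tool_pos: [417.4, -404.2, 225.8]
tcp_rot: [179.9, 0.5, -65.0]
ft_force: [0.5, -0.7, 0.0]
finger_gap: -0.0
```

```bash
python3 -m pendant '[[[-0.2,-0.77,0.4,-1],[-0.15,-0.79,0.4,-1],[-0.08,-0.8,0.4,-1],[-0.02,-0.8,0.4,-1],[0.05,-0.8,0.4,-1],[0.11,-0.79,0.4,-1],[0.17,-0.78,0.4,-1],[0.23,-0.77,0.4,-1],[0.29,-0.74,0.4,-1],[0.35,-0.72,0.4,-1]]]'
```

```text
time: 1.82
tool_pos: [544.1, -291.4, 141.4]
tcp_rot: [-179.7, 0.5, -17.1]
ft_force: [0.5, 0.3, 0.0]
finger_gap: 0.0
```

Run:
```python
from h import *
s=sense();print(s['tool_pos'],s['tcp_rot'])
cv2.imwrite("pics/w1.png",snapshot("wrist")[:,:,::-1])
```

```text
[ 544.09731841 -291.40197768  141.35660508] [-179.6994806     0.51114643  -17.07063531]
```

View pics/w1.png

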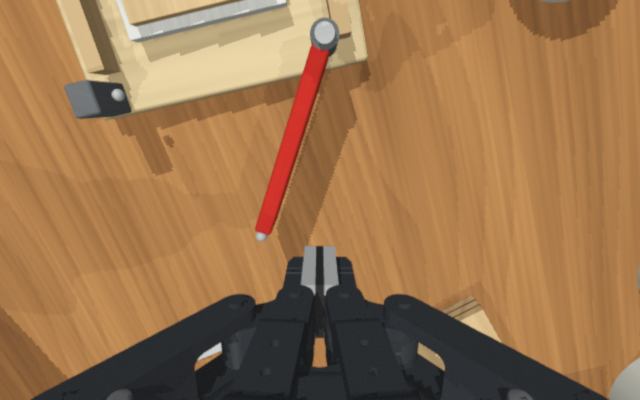

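Run:
```python
from h import *
P=np.array([544.1,-291.4,141.36]);r=[-179.7,.51,-17.07]
for n,(u,v,z) in dict(post=(324,33,62),end=(263,232,60),catch=(118,95,41),cattop=(85,83,60),c1=(133,112,18),c2=(366,58,18)).items(): print(n,ray('wrist',u,v,z,P,r).round(1))
```

```text
post [ 577.7 -184.3   62. ]
end [ 499.4 -293.6   60. ]
catch [ 432.5 -175.9   41. ]
cattop [ 426.3 -166.9   60. ]
c1 [ 425.3 -186.    18. ]
c2 [ 604.5 -201.5   18. ]
```

```bash
python3 -m pendant '[[[0,0,0.8,-1],[0,0,0.8,-1],[0,0,0.8,-0.75],[0,0,0.8,0],[0,0,0.8,0],[0,0,0.8,0],[0,0,0.4,0],[0,0,0,0],[0,0,0,0],[0,0,0,0]]]'
```

```text
time: 2.7
tool_pos: [543.2, -285.0, 28.8]
tcp_rot: [-179.3, 0.8, -3.4]
ft_force: [-0.0, -0.6, -0.0]
finger_gap: -0.0
```

```bash
python3 -m pendant '[[[-0.5,-0.08,-0.1,0],[-0.5,-0.08,-0.1,0],[-0.4,-0.08,-0.1,0],[-0.4,-0.28,0,0],[-0.4,-0.28,0,0],[-0.35,-0.35,0,0],[-0.35,-0.35,0,0],[-0.28,-0.4,0,0],[-0.28,-0.4,0,0],[0,0,0,0]]]'
python3 - <<'E'
from h import *
cv2.imwrite("pics/w2.png",snapshot("wrist")[:,:,::-1])
E
```

```text
time: 3.53
tool_pos: [480.4, -237.8, 48.1]
tcp_rot: [-179.9, -0.2, -3.6]
ft_force: [-0.3, 0.7, 0.4]
finger_gap: -0.2
```

View pics/w2.png

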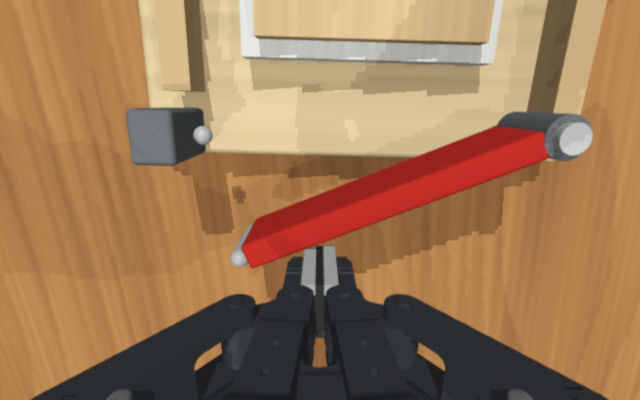

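```bash
python3 -m pendant '[[[0,0,0.5,0],[-0.2,-0.35,0.2,0],[-0.2,-0.35,0,0],[-0.2,-0.35,0,0],[-0.05,-0.25,0,0],[-0.05,-0.25,0,0],[0,0,0,0],[0,-0.1,0,0],[0,-0.1,0,0],[0,-0.1,0,0]]]'
```

```text
time: 4.42
tool_pos: [468.8, -198.5, 33.0]
tcp_rot: [179.9, -0.3, -3.5]
ft_force: [-2.7, -12.4, -3.7]
finger_gap: 0.3
```

```bash
python3 -m pendant '[[[0,-0.1,0,0],[0,-0.1,0,0],[0,0,0,0],[0,0,0,0],[0,0,0,0],[0,0,0,0],[0,0,0,0],[0,0,0,0],[0,0,0,0],[0,0,0,0]]]';  python3 - <<'E'
from h import *
cv2.imwrite("pics/w3.png",snapshot("wrist")[:,:,::-1])
print(sense()['ft_force'],sense()['tool_pos'])
E
```

```text
time: 5.25
tool_pos: [469.4, -197.8, 33.6]
tcp_rot: [179.6, -0.4, -3.6]
ft_force: [-0.4, -0.1, -0.0]
finger_gap: -0.3
[ 0.24378104 -0.31107352 -0.92994557] [ 469.44401224 -197.76755615   33.56666633]
```

View pics/w3.png

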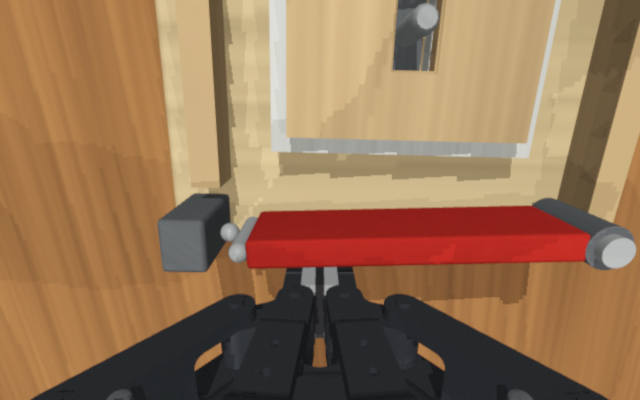

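```bash
python3 -m pendant '[[[0,-0.2,0,0],[0,-0.2,0,0],[0,-0.2,0,0],[0,0,0,0],[0,0,0,0],[0,0,0,0],[0,0,0,0],[0,0,0,0],[0,0,0,0],[0,0,0,0]]]';  python3 - <<'E'
from h import *
cv2.imwrite("pics/w4.png",snapshot("wrist")[:,:,::-1])
E
```

```text
time: 6.13
tool_pos: [469.5, -192.6, 34.0]
tcp_rot: [178.8, -0.4, -3.6]
ft_force: [-0.2, -1.8, -0.9]
finger_gap: 0.1
```

View pics/w4.png

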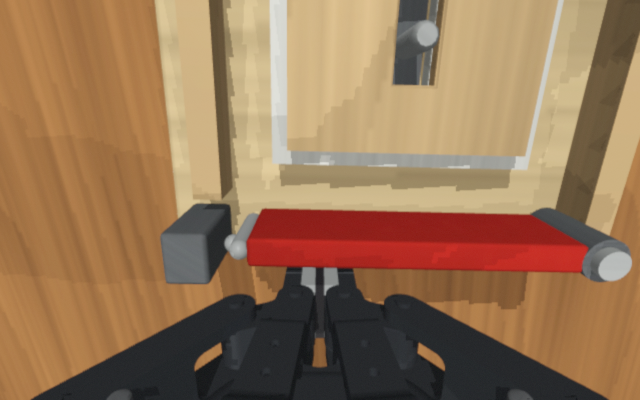

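```bash
python3 -m pendant '[[[0,-0.2,0,0],[0,-0.2,0,0],[0,-0.2,0,0],[0,0,0,0],[0,0,0,0],[0,0,0,0],[0,0,0,0],[0,0,0,0],[0,0,0,0],[0,0,0,0]]]';  python3 - <<'E'
from h import *
cv2.imwrite("pics/w5.png",snapshot("wrist")[:,:,::-1])
E
```

```text
time: 7.02
tool_pos: [469.3, -193.1, 34.4]
tcp_rot: [177.5, -0.5, -3.6]
ft_force: [-1.2, -3.2, -2.0]
finger_gap: 0.1
```

View pics/w5.png

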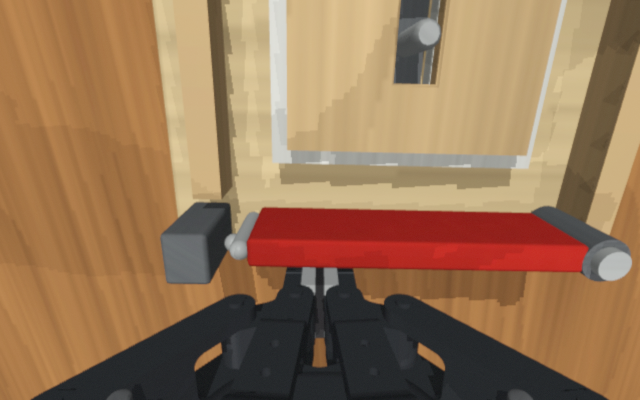

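```bash
python3 -m pendant '[[[0,0.5,0,0],[0,0.5,0,0],[0,0,-0.8,0],[0,-0.5,-0.8,0],[0,-0.5,-0.8,0],[0,-0.5,-0.8,0],[0.2,-0.5,-0.8,0],[0.2,-0.5,-0.8,0],[0,0,0,0],[0,0,0,0]]]';  python3 - <<'E'
from h import *
cv2.imwrite("pics/w6.png",snapshot("wrist")[:,:,::-1])
s=sense();print(s['tool_pos'],s['tcp_rot'],s['ft_force'])
E
```

```text
time: 7.9
tool_pos: [478.2, -163.3, 132.6]
tcp_rot: [177.8, -0.4, -3.8]
ft_force: [0.1, -0.7, -0.5]
finger_gap: -0.0
[ 478.32203141 -163.44984478  132.73156017] [177.82826909  -0.44505432  -3.78677809] [ 0.87469166 -0.07737546  0.96095128]
```

View pics/w6.png

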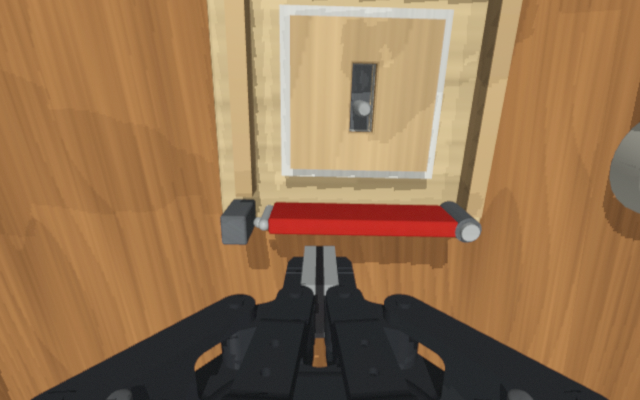

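Run:
```python
from h import *
i=cv2.imread('pics/w6.png')
cv2.imwrite('pics/w6c.png',cv2.resize(i[0:250,200:500],(720,600),interpolation=cv2.INTER_CUBIC))
```

```text
(no output)
```

View pics/w6c.png

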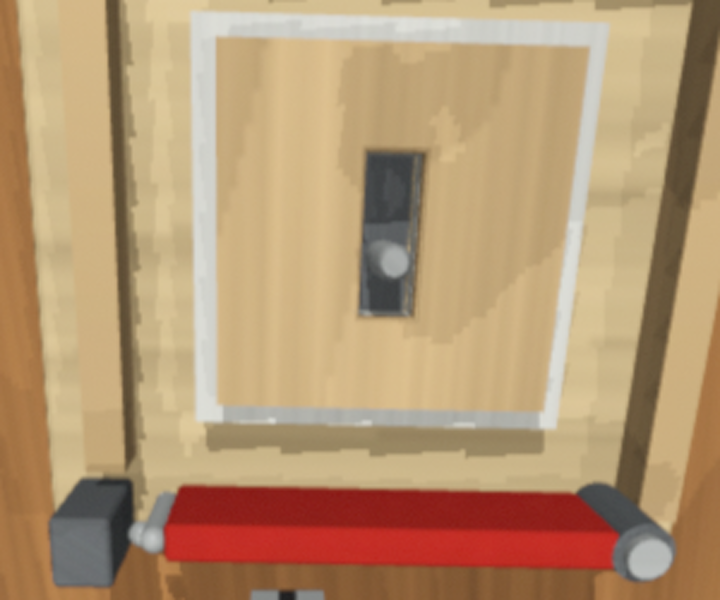

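Run:
```python
from h import *
P=np.array([478.32,-163.45,132.73]);r=[177.83,-.445,-3.787]
f=lambda p,z:ray('wrist',200+p[0]/2.4,p[1]/2.4,z,P,r)
S=np.array([f(p,40) for p in[(367,151),(426,153),(413,317),(359,316)]]);print(S.round(1),S.mean(0).round(1))
Q=np.array([f(p,40) for p in[(191,13),(607,24),(555,412),(197,406)]]);print(Q.round(1),Q.mean(0).round(1))
e=Q[1]-Q[0];print(np.degrees(np.arctan2(e[1],e[0])));e=Q[1]-Q[2];print(np.degrees(np.arctan2(-e[0],e[1])))
e=Q[0]-Q[3];print(np.degrees(np.arctan2(-e[0],e[1])))
e=S[0]-S[3];print(np.degrees(np.arctan2(-e[0],e[1])));e=S[1]-S[2];print(np.degrees(np.arctan2(-e[0],e[1])))
print('pin',f((394,261),50).round(1)); print('hinge',f((648,558),62))
```

```text
[[ 505.2  -71.9   40. ]
 [ 520.7  -73.4   40. ]
 [ 516.6 -116.1   40. ]
 [ 501.4 -114.8   40. ]] [511.  -94.1  40. ]
[[ 462.1  -36.8   40. ]
 [ 566.9  -46.1   40. ]
 [ 557.6 -146.4   40. ]
 [ 453.3 -137.4   40. ]] [510.  -91.7  40. ]
-5.0855615769673
-5.268324107318738
-4.993096721744941
-5.010839023334512
-5.57941397536666
pin [510.3 -99.8  50. ]
hinge [ 578.24231753 -184.79504261   62.        ]
```

```bash
python3 -m pendant '[[[0,-0.9,-0.3,-0.85],[0,-1,-0.3,-0.85],[0.08,-1,-0.2,0],[0.08,-1,-0.2,0],[0.08,-1,-0.2,0],[0.08,-1,-0.2,0],[0.08,-1,-0.2,0],[0.08,-1,-0.2,0],[0.08,-1,-0.2,0],[0.08,-1,-0.2,0]]]' 1
python3 -m pendant '[[[0.08,-1,0,0],[0.08,-1,0,0],[0.08,-1,0,0],[0.08,-1,0,0],[0.08,-1,0,0],[0.08,-1,0,0],[0.08,-0.8,0,0],[0.08,-0.4,0,0],[0,0,0,0],[0,0,0,0]]]'
python3 - <<'E'
from h import *
s=sense();print(s['tool_pos'],s['tcp_rot'],s['ft_force'])
cv2.imwrite("pics/w7.png",snapshot("wrist")[:,:,::-1])
E
```

```text
time: 8.78
tool_pos: [473.7, 33.7, 156.4]
tcp_rot: [177.9, 0.9, 3.7]
ft_force: [-0.6, -0.3, 0.3]
finger_gap: 85.2
time: 9.62
tool_pos: [473.1, 179.6, 137.4]
tcp_rot: [177.8, 1.9, 3.6]
ft_force: [-0.3, -0.2, 0.2]
finger_gap: 85.4
[473.07337009 179.60538558 137.38811464] [177.81080595   1.93721893   3.56556563] [-0.29545813 -0.16647323  0.2219527 ]
```

View pics/w7.png

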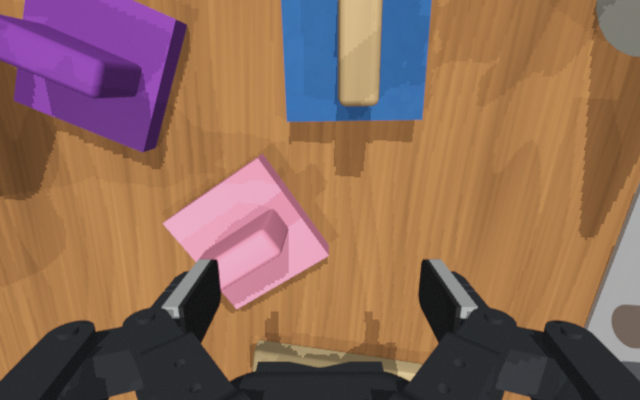

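```bash
python3 -m pendant '[[[0.1,-0.6,-0.6,0],[0.1,-0.6,-0.6,0],[0.1,-0.6,-0.6,0],[0.1,-0.6,-0.6,0],[0.1,-0.6,0,0],[0,0,0,0],[0,0,0,0],[0,0,0,0],[0,0,0,0],[0,0,0,0]]]' 1
python3 - <<'E'
from h import *
s=sense();print(s['tool_pos'],s['tcp_rot'],s['ft_force'])
cv2.imwrite("pics/w8.png",snapshot("wrist")[:,:,::-1])
E
```

```text
time: 10.5
tool_pos: [481.0, 233.4, 179.1]
tcp_rot: [177.5, 2.3, 3.0]
ft_force: [-0.7, -0.5, -0.7]
finger_gap: 85.6
[480.99174627 233.36714761 179.12358027] [177.53352519   2.3345046    2.9631316 ] [-0.6554448  -0.46532195 -0.67787953]
```

View pics/w8.png

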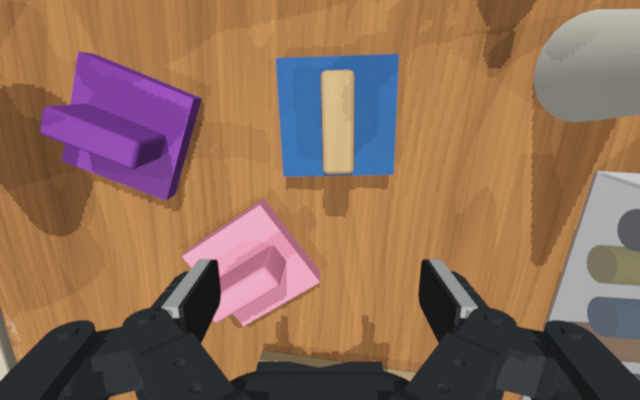

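Run:
```python
from h import *
P=np.array([480.99,233.37,179.12]);r=[177.53,2.33,2.96]
f=lambda p,z:ray('wrist',*p,z,P,r)
i=cv2.imread('pics/w8.png');hsv=cv2.cvtColor(i,cv2.COLOR_BGR2HSV); h,s,v=[hsv[...,k].astype(int) for k in range(3)]
k=np.zeros(h.shape,bool);k[40:190,260:410]=1
bl=(h>95)&(h<125)&(s>120)&k
k2=np.zeros(h.shape,bool);k2[60:174,300:380]=1
hd=k2&~((h>90)&(h<130))
for m,z in((bl,20),(hd,68)):
    R,b=rect(m); W=np.array([f(p,z) for p in b]); print(R,W.round(1),W.mean(0).round(1))
    e=W-np.roll(W,1,0); print(np.linalg.norm(e,axis=1).round(1),np.degrees(np.arctan2(e[:,1],e[:,0])).round(1))
W=np.array([f(p,20) for p in[(277,58),(399,54),(393,175),(284,177)]]);print(W.round(1),W.mean(0))
```

```text
((337.4761657714844, 115.0936279296875), (118.99984741210938, 121.06735229492188), 89.02897644042969) [[432.8 332.6  20. ]
 [530.3 338.8  20. ]
 [544.4 241.3  20. ]
 [435.6 232.8  20. ]] [485.8 286.4  20. ]
[ 99.9  97.7  98.4 109.1] [  91.6    3.6  -81.8 -175.5]
((337.5, 121.5), (103.0, 33.0), 90.0) [[471.8 322.4  68. ]
 [494.4 323.5  68. ]
 [500.5 251.2  68. ]
 [475.7 249.7  68. ]] [485.6 286.7  68. ]
[72.8 22.6 72.5 24.9] [  93.     2.8  -85.2 -176.5]
[[433.7 331.6  20. ]
 [531.9 339.3  20. ]
 [539.2 239.7  20. ]
 [441.1 231.8  20. ]] [486.46042859 285.59013879  20.        ]
```

```bash
python3 -m pendant '[[[0.25,-0.95,0.3,-0.2],[0.2,-0.95,0.4,0],[0.2,-0.9,0.5,0],[0,0,0.6,0],[0,0,0.6,0],[0,0,0.6,0],[0,0,0.6,0],[0,0,0.4,0],[0,0,0,0],[0,0,0,0]]]' 1
python3 - <<'E'
from h import *
s=sense();print(s['tool_pos'],s['tcp_rot'],s['ft_force'])
cv2.imwrite("pics/w9.png",snapshot("wrist")[:,:,::-1])
E
```

```text
time: 11.38
tool_pos: [486.4, 282.1, 88.4]
tcp_rot: [177.4, 2.6, 3.6]
ft_force: [0.7, 0.3, -0.3]
finger_gap: 85.4
[486.39847449 282.14098991  88.43334475] [177.39373105   2.55018729   3.62571437] [ 0.70745696  0.32209967 -0.32971245]
```

View pics/w9.png

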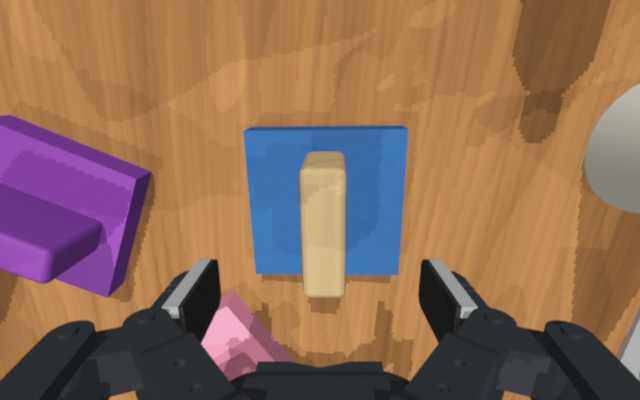

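```bash
python3 -m pendant '[[[0.05,-0.1,0.5,0],[0.05,-0.1,0.5,0],[0.05,-0.1,0.5,0],[0,-0.1,0.5,0],[0,0,0.45,0],[0,0,0.35,0],[0,0,0,0],[0,0,0,0],[0,0,0,0],[0,0,0,0]]]' 1
python3 - <<'E'
from h import *
s=sense();print(s['tool_pos'],s['tcp_rot'],s['ft_force'])
E
```

```text
time: 12.27
tool_pos: [487.6, 288.5, 27.2]
tcp_rot: [177.4, 2.4, 3.6]
ft_force: [-0.6, -0.2, 0.8]
finger_gap: 85.1
[487.58282729 288.45607797  27.21109167] [177.43236151   2.44614609   3.61544691] [-0.57000029 -0.1808604   0.84558992]
```

Good. Close.

```bash
python3 -m pendant '[[[0,0,0,0],[0,0,0,0],[0,0,0,0],[0,0,0,0],[0,0,0,0],[0,0,0,0],[0,0,0,0],[0,0,0,0],[0,0,0,0],[0,0,0,0]]]' -1 70
python3 - <<'E'
from h import *
s=sense();print(s['tool_pos'],s['tcp_rot'],s['ft_force'],s['wrist_torque'])
E
```

```text
time: 13.1
tool_pos: [489.7, 289.4, 30.6]
tcp_rot: [177.5, 2.2, 3.6]
ft_force: [0.1, 0.7, 1.8]
finger_gap: 23.4
[489.74277046 289.39703022  30.55011143] [177.54592329   2.16078395   3.61397888] [0.06432568 0.72292187 1.84898843] [-0.03776078 -0.14733858 -0.04178914]
```

```bash
python3 -m pendant '[[[0,0,-0.3,0],[0,0,-0.6,0],[0,0,-0.9,0],[0,0,-0.9,0],[0,0,-0.9,0],[0,0,-0.9,0],[0,0,-0.5,0],[0,0.5,0,0.5],[0,0.8,0,0.5],[0,0.8,0,0.5]]]'
python3 - <<'E'
from h import *
s=sense();print(s['tool_pos'],s['tcp_rot'],s['ft_force'],s['wrist_torque'],s['finger_gap'])
cv2.imwrite("pics/w10.png",snapshot("wrist")[:,:,::-1])
cv2.imwrite("pics/s10.png",cv2.resize(snapshot("side")[140:310,280:400,::-1],(420,595)))
E
```

```text
time: 13.93
tool_pos: [492.0, 251.2, 139.4]
tcp_rot: [177.2, 2.0, -3.6]
ft_force: [0.7, -0.2, -3.3]
finger_gap: 23.3
[491.98113568 251.15456602 139.43088619] [177.21050038   2.03338621  -3.55487574] [ 0.70187207 -0.15090449 -3.34704453] [ 0.07149205 -0.02274136  0.05872956] 23.330015249170053
```

View pics/w10.png

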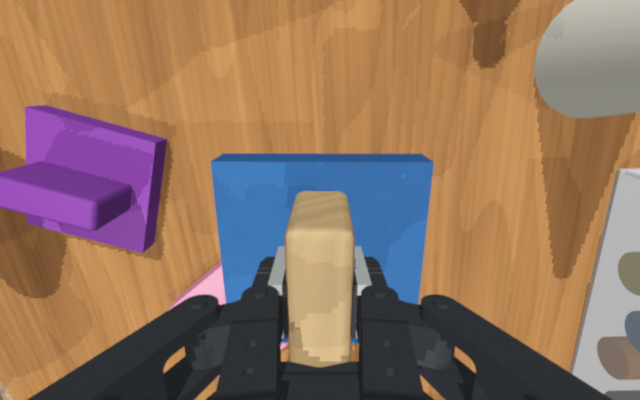

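View pics/s10.png

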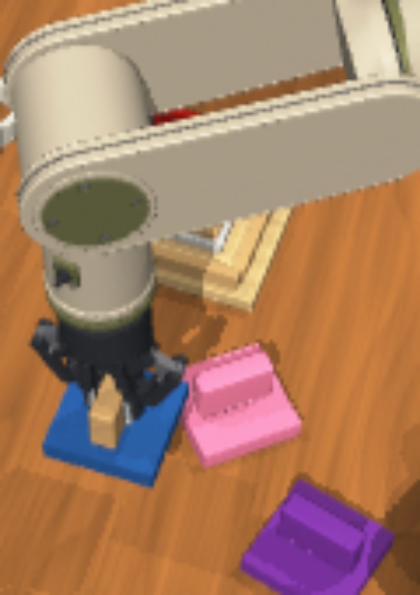

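Run:
```python
from h import *
c=calibration('wrist');H=c['hand_eye']
def tool(u,v,z):
    d=H[:3,:3]@np.linalg.solve(c['mtx'],[u,v,1.]);o=H[:3,3];return (o+d*(z-o[2])/d[2]).round(1)
for p in [(213,163),(432,162),(285,343),(292,343),(358,339)]: print(p,tool(*p,10.5))
for p in [(296,192),(345,192),(290,236),(352,236),(300,365)]: print('h',p,tool(*p,-37.5))
i=cv2.imread('pics/w10.png');cv2.imwrite('pics/w10c.png',cv2.resize(i[140:400,190:450],(780,780))[:600])
cv2.imwrite('pics/w10d.png',cv2.resize(i[300:400,230:410],(720,400)))
```

```text
(213, 163) [-49.5 -46.4  10.5]
(432, 162) [ 49.7 -46.8  10.5]
(285, 343) [-19.8  50.7  10.5]
(292, 343) [-16.   50.7  10.5]
(358, 339) [19.2 48.2 10.5]
h (296, 192) [ -8.7 -45.4 -37.5]
h (345, 192) [  6.8 -45.4 -37.5]
h (290, 236) [-11.  -30.4 -37.5]
h (352, 236) [  9.5 -30.4 -37.5]
h (300, 365) [ -8.6  21.5 -37.5]
```

View pics/w10d.png

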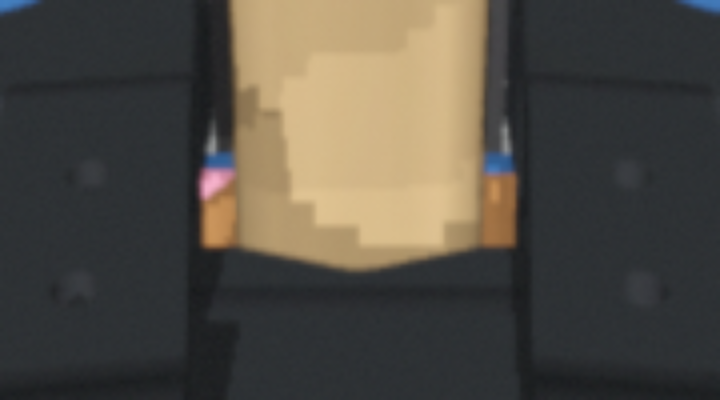

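View pics/w10c.png

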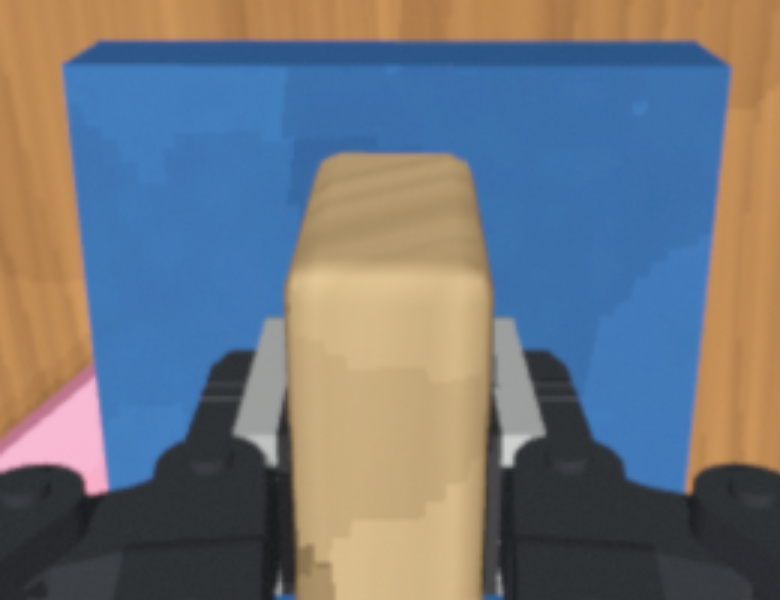

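```bash
python3 -m pendant '[[[0.15,0.8,0,0.33],[0.15,1,0,0],[0.15,1,0,0],[0.15,1,0,0],[0.15,1,0,0],[0.15,1,0,0],[0.15,1,0,0],[0.15,1,0,0],[0.15,1,0,0],[0.15,1,0,0]]]'
```

```text
time: 14.87
tool_pos: [493.7, 37.8, 135.8]
tcp_rot: [176.8, 3.0, -6.0]
ft_force: [0.4, -0.3, -2.1]
finger_gap: 23.2
```

```bash
python3 -m pendant '[[[0.25,1,0,-0.2],[0.25,1,0,0],[0.25,1,0,0],[0.25,1,0,0],[0.25,0.8,0,0],[0.25,0.5,0,0],[0.2,0.3,0,0],[0,0,0,0],[0,0,0,0],[0,0,0,0]]]'
python3 - <<'E'
from h import *
s=sense();print(s['tool_pos'],s['tcp_rot'],s['ft_force'],s['wrist_torque'],s['finger_gap'])
cv2.imwrite("pics/w11.png",snapshot("wrist")[:,:,::-1])
cv2.imwrite("pics/s11.png",cv2.resize(snapshot("side")[110:250,270:410,::-1],(595,595)))
E
```

```text
time: 15.7
tool_pos: [508.8, -89.0, 130.3]
tcp_rot: [176.9, 4.0, -6.0]
ft_force: [-0.4, 0.8, -3.0]
finger_gap: 22.9
[508.77553949 -88.96913982 130.33162447] [176.89324175   3.97706676  -6.00303263] [-0.41691544  0.79713262 -3.00287195] [ 0.04521543 -0.07726114  0.01770467] 22.88864624140084
```

View pics/w11.png

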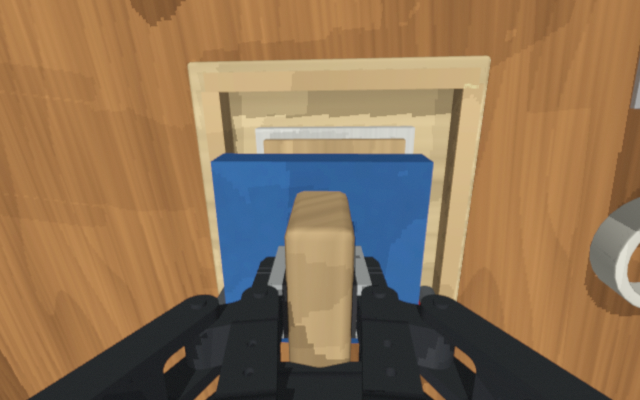

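View pics/s11.png

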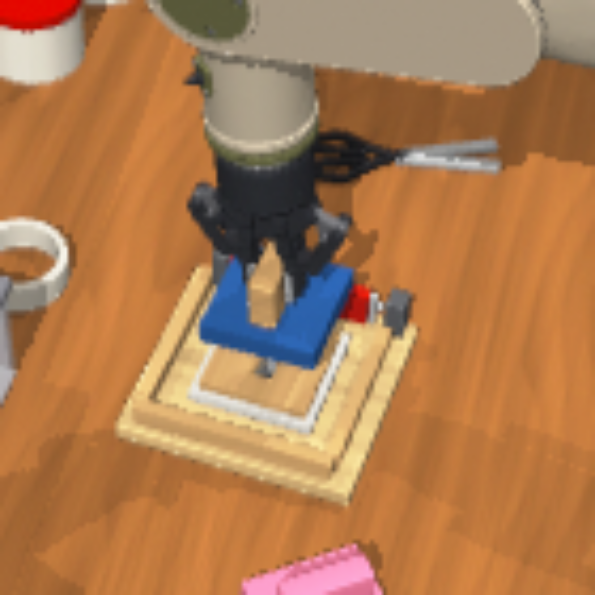

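```bash
python3 -m pendant '[[[0.1,-0.05,0.3,-0.2],[0.1,-0.05,0.3,0],[0.1,-0.05,0.3,0],[0.05,0,0.3,0],[0,0,0.3,0],[0,0,0.3,0],[0,0,0.2,0],[0,0,0,0],[0,0,0,0],[0,0,0,0]]]'
python3 - <<'E'
from h import *
s=sense();print(s['tool_pos'],s['tcp_rot'],s['ft_force'],s['wrist_torque'],s['finger_gap'])
E
```

```text
time: 16.63
tool_pos: [512.5, -85.1, 84.1]
tcp_rot: [177.0, 4.2, -4.7]
ft_force: [0.5, -0.5, -2.4]
finger_gap: 23.5
[512.49250569 -85.13904469  84.05951541] [177.01158857   4.16127092  -4.72094211] [ 0.52274189 -0.52487611 -2.35034461] [ 0.14085696 -0.11525473 -0.03157808] 23.467854044173016
```

```bash
python3 -m pendant '[[[0,0,0.1,0],[0,0,0.1,0],[0,0,0.1,0],[0,0,0,0],[0,0,0,0],[0,0,0,0],[0,0,0,0],[0,0,0,0],[0,0,0,0],[0,0,0,0]]]'
python3 - <<'E'
from h import *
s=sense();print(s['tool_pos'],s['tcp_rot'],s['ft_force'],s['wrist_torque'],s['finger_gap'])
cv2.imwrite("pics/s12.png",cv2.resize(snapshot("side")[110:250,270:410,::-1],(595,595),interpolation=cv2.INTER_CUBIC))
E
```

```text
time: 17.47
tool_pos: [513.5, -86.0, 79.5]
tcp_rot: [177.0, 3.9, -4.7]
ft_force: [0.1, -0.0, -2.8]
finger_gap: 23.0
[513.50898701 -85.977443    79.53693799] [176.98213849   3.94584233  -4.74456143] [ 0.13138857 -0.01349672 -2.77497028] [ 0.06009748 -0.0797318  -0.01232823] 23.04976220319027
```

View pics/s12.png

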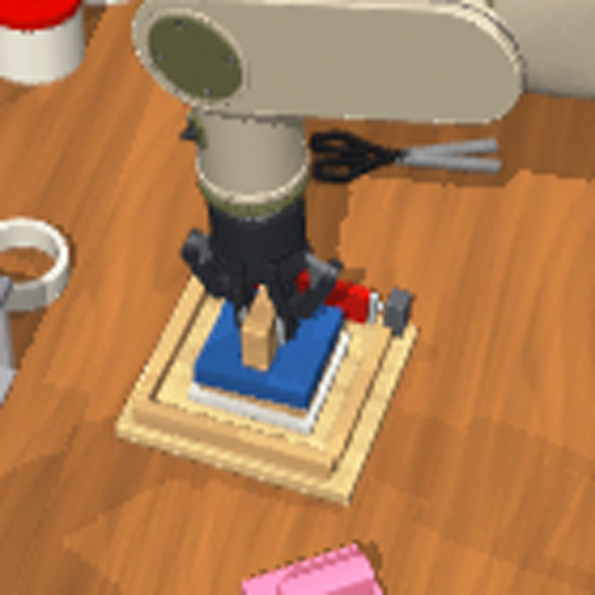

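```bash
python3 -m pendant '[[[0,0,0.1,0],[0,0,0.05,0],[0,0,0.05,0],[0,0,0,0],[0,0,0,0],[0,0,0,0],[0,0,0,0],[0,0,0,0],[0,0,0,0],[0,0,0,0]]]'
python3 - <<'E'
from h import *
s=sense();print(s['tool_pos'],s['tcp_rot'],s['ft_force'],s['wrist_torque'],s['finger_gap'])
E
```

```text
time: 18.35
tool_pos: [514.2, -86.1, 79.4]
tcp_rot: [177.0, 3.9, -4.8]
ft_force: [-1.4, 0.2, -0.6]
finger_gap: 23.6
[514.19085854 -86.09665257  79.3960332 ] [176.96715043   3.86282107  -4.75055598] [-1.37500253  0.20384253 -0.59527968] [ 0.04940038  0.07428403 -0.03689703] 23.572368037696098
```

```bash
python3 -m pendant '[[[-0.05,0.07,0.08,0],[-0.05,0.07,0.08,0],[0,0.07,0.08,0],[0,0.07,0.08,0],[0,0.07,0.08,0],[0,0.07,0.08,0],[0,0.07,0.08,0],[0,0.0,0,0],[0,0.0,0,0],[0,0,0,0]]]'
python3 - <<'E'
from h import *
s=sense();print(s['tool_pos'],s['tcp_rot'],s['ft_force'],s['wrist_torque'],s['finger_gap'])
E
```

```text
time: 19.18
tool_pos: [515.3, -88.2, 79.8]
tcp_rot: [177.8, 3.4, -4.6]
ft_force: [-0.2, -0.5, -2.4]
finger_gap: 23.1
[515.32026454 -88.21221681  79.79337341] [177.754473     3.40101559  -4.62372947] [-0.15627426 -0.52274113 -2.43201523] [-0.01040372 -0.08883966 -0.03528814] 23.13103212553533
```

```bash
python3 -m pendant '[[[-0.1,0.1,0.15,0],[-0.1,0.1,0.15,0],[-0.1,0.1,0.1,0],[-0.1,0.1,0.1,0],[-0.05,0.1,0.1,0],[-0.05,0.1,0.1,0],[0,0.1,0.1,0],[0,0.1,0.1,0],[0,0.1,0.1,0],[0,0.1,0.1,0]]]'
python3 - <<'E'
from h import *
s=sense();print(s['tool_pos'],s['tcp_rot'],s['ft_force'],s['wrist_torque'],s['finger_gap'])
E
```

```text
time: 20.02
tool_pos: [512.8, -100.2, 70.6]
tcp_rot: [178.7, 2.2, -4.5]
ft_force: [-4.7, 17.8, 19.3]
finger_gap: 23.1
[ 512.79230872 -100.21542002   70.61752647] [178.66339626   2.18737899  -4.49966244] [-4.68580623 17.80726995 19.2507361 ] [3.08418134 0.7158325  0.05573964] 23.100246608410824
```

```bash
python3 -m pendant '[[[0,-0.08,0.1,0],[0,-0.05,0.15,0],[0,0,0.15,0],[0,0,0.15,0],[0,0,0.15,0],[0,0,0.15,0],[0,0,0.15,0],[0,0,0.15,0],[0,0,0.15,0],[0,0,0.15,0]]]'
python3 - <<'E'
from h import *
s=sense();print(s['tool_pos'],s['tcp_rot'],s['ft_force'],s['wrist_torque'],s['finger_gap'])
cv2.imwrite("pics/s13.png",cv2.resize(snapshot("side")[110:250,270:410,::-1],(595,595),interpolation=cv2.INTER_CUBIC))
cv2.imwrite("pics/w13.png",snapshot("wrist")[:,:,::-1])
E
```

```text
time: 20.85
tool_pos: [513.3, -98.7, 64.4]
tcp_rot: [178.6, 2.2, -4.6]
ft_force: [-18.5, 9.3, 34.4]
finger_gap: 23.2
[513.3340944  -98.7035984   64.42884824] [178.6054001    2.24599808  -4.56896348] [-18.48073287   9.28075285  34.36231114] [ 0.44208022  2.59490547 -0.37167872] 23.16714374722478
```

View pics/s13.png

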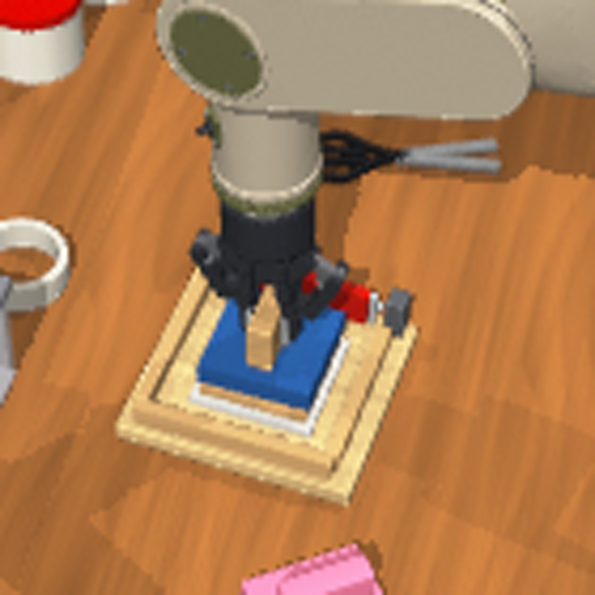

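View pics/w13.png

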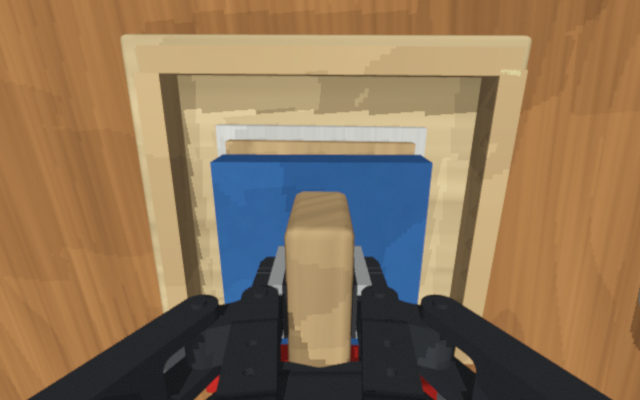

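```bash
python3 -m pendant '[[[-0.1,0,0.1,0],[-0.05,-0.03,0.1,0],[0,0,0.1,0],[0,0,0.1,0],[0,0,0.1,0],[0,0,0.1,0],[0,0,0.1,0],[0,0,0.1,0],[0,0,0.1,0],[0,0,0.1,0]]]'
python3 - <<'E'
from h import *
for k in range(3):
  s=sense();print(s['time'],s['tool_pos'],s['tcp_rot'],s['ft_force'],s['wrist_torque'],s['finger_gap'])
  im=snapshot(("top","side","top")[k])[:,:,::-1]
  cv2.imwrite(f"pics/f{k}.png",im)
E
```

```text
time: 21.78
tool_pos: [513.2, -98.7, 64.4]
tcp_rot: [178.6, 1.9, -4.6]
ft_force: [-15.1, 7.5, 24.7]
finger_gap: 23.5
21.7833 [513.21095042 -98.74216931  64.41235808] [178.55233394   1.92367646  -4.60478867] [-15.0964631    7.45977909  24.70841866] [ 0.44779788  1.8661156  -0.27663515] 23.491486847988007
21.8333 [513.23206647 -98.74191298  64.43152655] [178.55432182   1.92254596  -4.60411685] [-12.94086309   7.01516665  24.15236163] [ 0.44132711  1.81356712 -0.20178113] 23.254174164860395
21.8833 [513.21154185 -98.72231788  64.41874898] [178.55445635   1.92317839  -4.60400918] [-13.76307679   7.75446042  24.93434694] [ 0.41654168  1.82796154 -0.26305454] 23.383649569205144
```

Run:
```python
import cv2,numpy as np
a=cv2.imread('pics/f1.png')[100:320,220:420]; b=cv2.imread('pics/f2.png')[130:280,130:480]
a=cv2.resize(a,(400,440),interpolation=cv2.INTER_CUBIC)
cv2.imwrite('pics/fa.png',a);cv2.imwrite('pics/fb.png',cv2.resize(b,(700,300),interpolation=cv2.INTER_CUBIC))
```

```text
(no output)
```

View pics/fa.png

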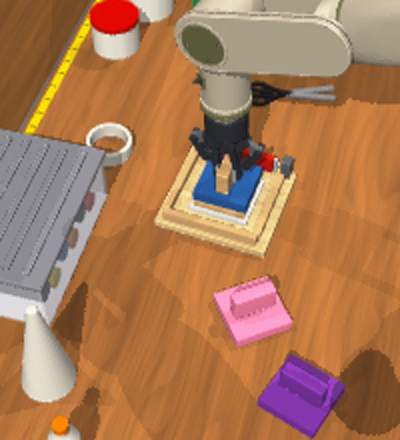

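View pics/fb.png

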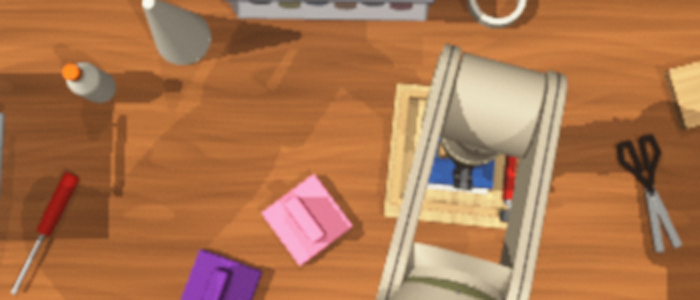

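The gate is still shut, the plate is seated and pressed, and the bystanders have not moved. I am handing the job in.

```bash
python3 -c "
from bench import *
print(sense()['ft_force'],hand_in())"
```

```text
the job is handed in; nothing more can be done
[-13.12427444   7.78211394  23.39764179] None
```

I finished the job and handed it in at about 22 s of the 58 s allowed; no verdict was reported.

- **Gate:** I pushed it with the closed fingers until it stopped against the shut position. The last pictures show it still shut at the catch.
- **Plate:** I gripped the blue plate by its handle, turned it to about the jig's angle and set it on the pin, on the +y side of it. I then slid it along the slot until it dropped 9 mm. After that I pressed it down and kept holding it.

**Last checks**
- **Height:** The tool stood at 64.4 mm. That puts the hole mouth at about 34 mm, which matches fully pressed.
- **Bed stop:** The height did not change when the push fell from 34 to 25 N, so the bed is on its stop.
- **Holding force:** The downward push was steady at about 24 N when I handed in.
- **Bystanders:** The ones in view looked unmoved.

**What did not come out perfectly**
- **Tilt:** The tool drifted up to about 4° off vertical while moving. It ended about 2° off, and it was within 1° of its tilt when it gripped the plate flat on the table.
- **Angle:** The tool's measured turn ended at -4.6°, against about -5.1° measured for the jig.
- **Side load:** About 15 N of sideways push on the pin remained at the end.

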